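# Unpin the die crate and lay its lid on the pallet

## Robot

A 7-joint arm with a two-finger parallel gripper is mounted at the origin on the work surface. World frame = base frame: x ahead of the robot, y to its left, z up, the work surface at z = 0. Lengths are in m, angles in rad, forces in N, time in s.
With the tool pointing down it reaches from about 0.4 to 0.875 m from the base axis. Payload 6.5 kg.
Tool frame: the origin (TCP) lies at the very end of the fingers, on their centre line; the grasp point (between the pads) lies 19 mm behind it (arm.tcp_to_grasp is the distance from the TCP to the grasp point, in m); z points along the fingers, y is the direction in which the jaws open and shut (so a half turn about z gives the same grasp; the last joint's range is limited). The gripper opens to 85 mm and grips with 20 to 120 N. Pads are 22 mm wide; open, the fingers measure 114 mm over their backs; the gripper's body (76 mm by 85 mm) begins 54 mm behind the grasp point. The pads swing forward as they close: fully open they stand 13 mm farther back than shut.
Start: joints at [1.253, 0.536, -0.004, 1.538, 0.003, 1.067, -0.071], TCP at [0.162, -0.629, 0.231] pointing down, gripper open.
Joint ranges: [-2.7, 2.7], [-0.37, 2.16], [-1.27, 1.26], [0.24, 2.4], [-1.31, 4.45], [0.19, 1.91], [-2.76, 2.76]. Speed limits (rad/s): [2.39, 2.39, 3.14, 3.14, 3.14, 3.14, 3.14].

## Interface

Orientations are given as a rotation vector (axis times angle).
In Python, from rig import arm gives the robot as it stands. The module is installed in compiled form; this text tells all that it offers.
- The arm moves only by the tool send_rows, never from a script. Its argument "targets" is a list of rows, each a list of 7 numbers: the turn, a rotation vector about the tool's x, y, z in degrees, then the shift along the tool's x, y, z in mm, then the opening in per cent of the stroke, from 0 (shut) to 100 (fully open). A call has 1 to 10 rows; each row shifts and turns the commanded pose from where the row before left it, along the tool's axes as they then stand; what a row does not reach is not made up. A row lasts 1/12 s, in which the tool goes at most 41.7 mm and 7.16 degrees, less where a joint would pass 70% of its speed; a pose out of reach is approached as far as the arm can. A call is refused whole if a number of a shift passes 41.7 or a number of a turn 7.16, either way. A call with a gripper value outside its range is refused whole. The fingers move at their own pace and stop on an object; the grip force is fixed at half the most. Time passes only in rows, so rows that do not move let the fingers close. It gives the time, the measured TCP pose, the force and the opening at its end, in the units of the state.
- arm.state(): the state, without advancing time (a new reading comes with each control period).
- arm.snapshot(name): name is "side" or "top" or "wrist"; returns a dict with "image" (420x560x3 uint8, red, green, blue), "fx", "fy", "cx", "cy" (pixels), "dist_coeffs" ([k1, k2, p1, p2, k3] as OpenCV has them; the pictures are not rectified), "R" (3x3) and "t" (3): a world point X has camera coordinates R X + t. Camera axes: x right, y down, z forward; pixel columns grow to the right and rows downward; lengths in m; the calibration is good to about 2 mm. A picture is of the moment at which its call begins. There is no depth.
- arm.sign_off(): hands the job in, once; it reports no verdict.
The state is a dict: "t": time; "qpos": joint angles; "joint_velocities": joint speeds; "joint_torque": joint torques, N m; "tool_pos": TCP position; "tcp_rot": TCP orientation; "wrist_force": force on the tool from outside, world axes, zero at the start; "ft_torque": the same for the moment, N m; "gripper_width": finger opening in m.
Only numpy, scipy, OpenCV 4.12 (cv2) and the standard library are available. Lean on these libraries where they do the work, as an engineer would, in place of code of your own. Each camera call takes 0.05 s, during which the arm holds its last target.

## Task

Draw the red-knobbed retaining pin out of the hasp staple on the blue die crate and put it in the empty blue pin bin in front of the little wooden pallet; once the pin is out, lift the green lid straight off by its handle and set it down (do not drop it) flat and square on the pallet, midway between the two end cleats. Leave everything else on the bench where it is.

Things in the scene. Friction and masses are not known exactly. Their poses are not given: they have to be found in the camera images.
- crate: Blue steel crate fixed to the bench, 140 (x) x 190 (y) x 75 mm high, full of dies; origin at the centre of its underside, z up. Its front, with the staple on a bracket, is its -x side. The green lid lies loose on its rim; with the pin in, the lid can rise only 3 mm.
- staple (a point): Centre of the staple's tunnel (steel bridge; tunnel 14 mm long along crate x, 14 mm wide; top 98 mm above the bench), fixed 100 mm in front of the crate's origin, 85 mm above the bench. The pin lies loosely through it, level, along crate x, on the lid's tongue. Draw it straight out along crate -x by 32 mm or more (40 is comfortable), then lift it away; little friction.
- pin_head (a point): Centre of the loose pin's red knob, a cylinder 20 mm in diameter, 26 mm long, coaxial with the pin; about 150 mm in front of the crate's origin, 85 mm above the bench, air beneath; the lid's tongue ends 24 mm from it. Grip it from above by its sides, across the pin. +x runs along the pin from knob to tip; the pin may roll about it.
- pin_tip (a point): Centre of the tip of the pin's steel shank, 73 mm from the knob's centre; same axes as the knob's. The shank is 8 mm in diameter and 60 mm long from the knob's inner end; the pin is 86 mm long in all (13 mm behind the knob's centre to 73 mm ahead of it) and weighs 35 g.
- lid_grip (a point): Centre of the lid's black handle bar, 14 mm wide (lid x), 90 mm long (lid y), 12 mm high; z up. It lies 40 mm above the underside of the lid's plate, with 28 mm of air beneath, between end posts at the outer 10 mm of its length. On the crate it is 115 mm above the bench and has the crate's yaw. The lid weighs 0.35 to 0.7 kg.
- tongue (a point): Outer end of the lid's yellow tongue (50 mm wide), 125 mm from the lid's centre on its -x side; its window goes down over the staple. The lid: plate 150 (x) x 200 (y) x 6 mm centred under the handle, tongue in its plane, and below a lip 122 x 172 mm, 6 mm deep, inside the rim with 4 mm play. Lifted straight up 25 mm it is clear of staple and rim.
- pallet: Little wooden pallet fixed to the bench, 180 (x) x 254 (y) mm, deck 40 mm high; origin at the centre of its underside. Two cleats, 12 mm wide, 14 mm above the deck, run along x at its +y and -y ends, 230 mm apart; the lid (200 mm) lies between them, long side along pallet y, either way round. Lying there, its handle bar is centred 86 mm above the bench.
- pin_bin: Blue open plastic bin fixed to the bench in front of the pallet, empty; outside 110 (x) x 150 (y) x 35 mm high, walls 3 mm and floor about 3 mm thick; origin at the centre of its underside. The pin lies in it best along the bin's y.
- oiler: White bottle with a red cap, 38 mm in diameter, 120 mm high, loose, standing in front of the pin's knob: leave it alone. Origin at the centre of its underside.
- bearing: Steel bearing ring, 48 mm in diameter, 18 mm high, loose, lying beside the pin: leave it alone. Origin at the centre of its underside.
- spray_can: Yellow can with a black cap, 34 mm in diameter, 110 mm high, loose, standing between crate and pallet: leave it alone. Origin at the centre of its underside.
- spanner: Spanner 170 mm long, lying loose behind the crate and pallet: leave it alone.
- die_block: Dark steel block 60 x 70 x 35 mm with a round boss on top (55 mm in all), loose, on the left: leave it alone.
- flange: Aluminium flange 72 mm in diameter, 40 mm high, loose, standing on the other side of the pin from the bearing: leave it alone. Origin at the centre of its underside.
- hex_bolt: Large hexagon bolt 60 mm long, lying loose on the right: leave it alone.

How it is judged:
On the way, in this order (a step that is already met when the one before it is completed fails the run):
1. the pin has been drawn right out of the staple while the lid is still seated on the crate (distance between pin_tip and staple above 0.06 m and z of lid_grip in the frame of crate below 0.12 m), for 0.2 s.
2. the lid has been lifted clear of the crate (z of lid_grip in the frame of crate above 0.145 m), for 0.1 s.
At the end, for the whole second after the job is handed in: The whole pin lies in the pin bin, under 30 mm above the bench; the lid lies flat (under 0.06 rad) on the deck, handle at 86 mm +-6, within 30 mm along the pallet's x and 20 mm along its y of its centre, square within 0.14 rad either way round; both at rest (x of lid_grip in the frame of pallet between -0.03 and 0.03 m and y of lid_grip in the frame of pallet between -0.02 and 0.02 m and z of lid_grip in the frame of pallet between 0.08 and 0.092 m and angle between the y axis of lid_grip and the y axis of pallet, either way round below 0.14 rad and angle between lid_grip's own z axis and vertical below 0.06 rad and x of pin_head in the frame of pin_bin between -0.052 and 0.052 m and y of pin_head in the frame of pin_bin between -0.072 and 0.072 m and x of pin_tip in the frame of pin_bin between -0.054 and 0.054 m and y of pin_tip in the frame of pin_bin between -0.074 and 0.074 m and z of each of pin_head, pin_tip in the frame of pin_bin below 0.03 m and linear speed of lid below 0.02 m/s and linear speed of pin below 0.03 m/s); the robot touches nothing.
It fails at once if a bystander was moved more than 25 mm (distance of any of oiler, bearing, spray_can, spanner, die_block, flange, hex_bolt from where it was at the start of the episode above 0.025 m).
It fails at once if a standing bottle or can was tipped over (angle between any of oiler, spray_can's own z axis and vertical above 0.5 rad).
It fails at once if the lid was dropped (falling freely faster than 0.75 m/s) (linear speed of lid above 0.75 m/s and contact force between the fingers and lid below 0.1 N).
It fails at once if the lid was tipped by more than 0.7 rad (angle between lid_grip's own z axis and vertical above 0.7 rad).
It also fails if it takes over 54 s, if anything falls off the work surface, if the arm or the gripper's body presses on something with over 40 N, if the wrist force passes 120 N, or if a joint passes its speed limit or range.

## Working session

There is one attempt and no reset: what is moved stays moved. The work goes in short steps, Python scripts to look and compute and a tool call to move; the robot and the scene stay as the last step left them, time stands still between calls to the robot, and variables do not carry over. Pictures are saved under pics/ and viewed, and the job is handed in when it is done.

Besides the shell and the picture viewer there is one more tool, called as a command line: name --pt "numbers of a row" for each row, then --argument value for the rest. send_rows: Moves the arm, as the interface text tells. Its arguments: {"type":"object","properties":{"targets":{"type":"array","items":{"type":"array","items":{"type":"number"}}}},"required":["targets"]}

```bash
mkdir -p pics && cat > h.py <<'E'
import numpy as np, cv2, pickle
from rig import arm
from scipy.spatial.transform import Rotation as Ro
def snap(n,f):
    s=arm.snapshot(n); cv2.imwrite('pics/'+f+'.png',s['image'][:,:,::-1]); pickle.dump(s,open('pics/'+f+'.pkl','wb')); return s
def load(f): return pickle.load(open('pics/'+f+'.pkl','rb'))
def K(s): return np.array([[s['fx'],0,s['cx']],[0,s['fy'],s['cy']],[0,0,1.]])
def ray(s,p,z):
    u=cv2.undistortPoints(np.array([[p]],float),K(s),np.array(s['dist_coeffs'],float))[0,0]
    R=np.array(s['R']);t=np.array(s['t']);c=-R.T@t;d=R.T@np.array([u[0],u[1],1]);return c+d*(z-c[2])/d[2]
def proj(s,X):
    return cv2.projectPoints(np.array(X,float).reshape(-1,1,3),cv2.Rodrigues(np.array(s['R'],float))[0],np.array(s['t'],float),K(s),np.array(s['dist_coeffs'],float))[0][:,0]
E
python3 - <<'E'
from h import *
for n in ['side','top','wrist']:
    s=snap(n,n+'0'); print(n,-np.array(s['R']).T@s['t'],s['fx'])
st=arm.state();print({k:np.round(v,3) for k,v in st.items()})
E
```

```text
side [0.40440188 0.94719766 0.93294144] 506.56070172827884
top [0.38267497 0.01261865 1.33936592] 470.21768626815805
wrist [ 0.24145973 -0.60921001  0.37380543] 302.4035610024315
{'t': np.float64(0.15), 'qpos': array([ 1.253,  0.537, -0.004,  1.539,  0.003,  1.067, -0.071]), 'joint_velocities': array([-0.001, -0.001, -0.001, -0.002,  0.001, -0.   ,  0.001]), 'joint_torque': array([ 2.0000e-03, -5.8379e+01,  1.0500e+00, -2.5935e+01,  1.3000e-02,
        6.0000e-03, -0.0000e+00]), 'tool_pos': array([ 0.162, -0.629,  0.231]), 'tcp_rot': array([-3.115, -0.394,  0.   ]), 'wrist_force': array([ 0.542, -0.661,  0.064]), 'ft_torque': array([ 0.012,  0.021, -0.015]), 'gripper_width': np.float64(0.085)}
```

View pics/top0.png

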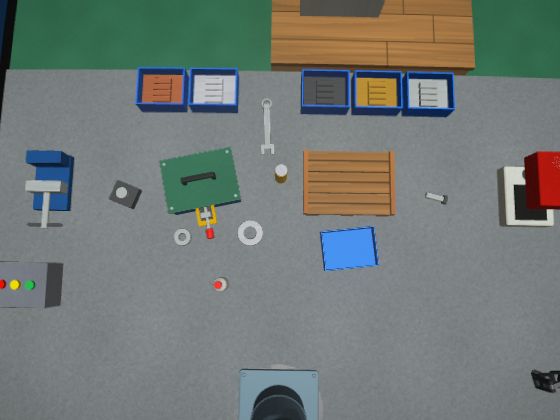

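View pics/side0.png

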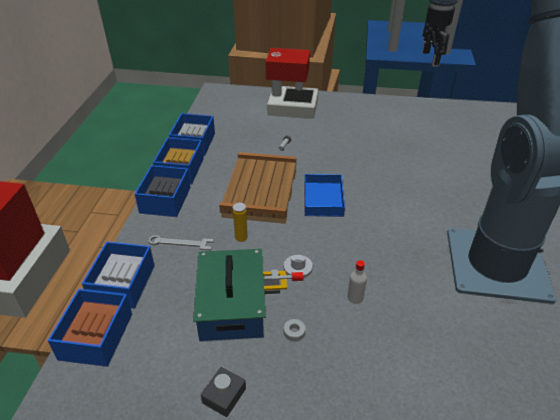

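View pics/wrist0.png

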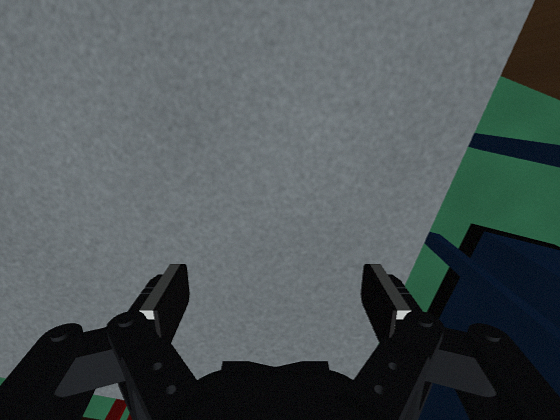

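The top view (world +x up, +y left) shows the crate and lid around (200,181), the red knob at (210,233), the oiler at (220,285), the pallet around (349,183) and the pin bin around (349,248). I'll zoom in for exact points.

```bash
python3 - <<'E'
import cv2
a=cv2.imread('pics/top0.png')
cv2.imwrite('pics/topA.png',cv2.resize(a[140:300,150:270],None,fx=5,fy=5,interpolation=cv2.INTER_CUBIC)[:, :][:800,:600][:600])
cv2.imwrite('pics/topA2.png',cv2.resize(a[195:300,150:270],None,fx=5,fy=5,interpolation=cv2.INTER_CUBIC))
cv2.imwrite('pics/topB.png',cv2.resize(a[140:280,295:405],None,fx=4,fy=4,interpolation=cv2.INTER_CUBIC))
b=cv2.imread('pics/side0.png')
cv2.imwrite('pics/sideA.png',cv2.resize(b[240:345,185:315],None,fx=5,fy=5,interpolation=cv2.INTER_CUBIC))
E
```

```text
(no output)
```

View pics/topA.png

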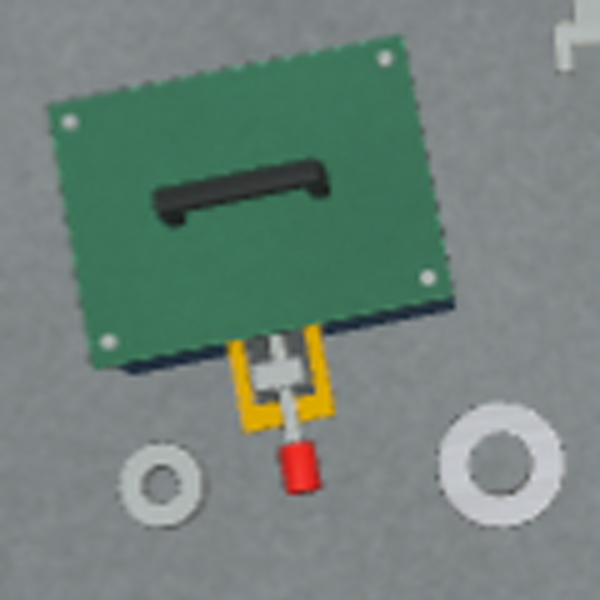

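View pics/topA2.png

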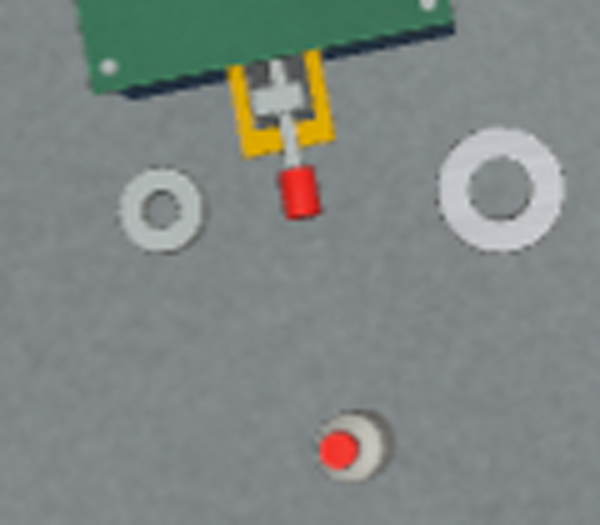

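View pics/topB.png

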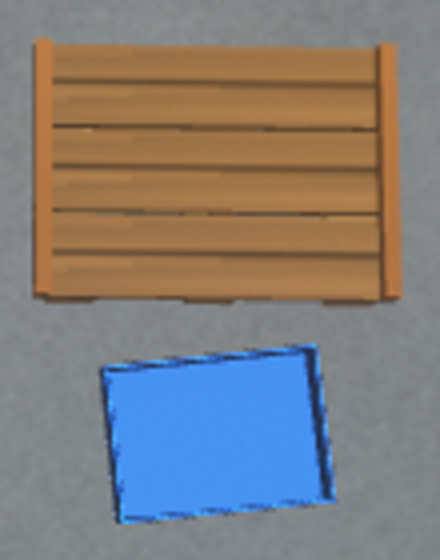

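View pics/sideA.png

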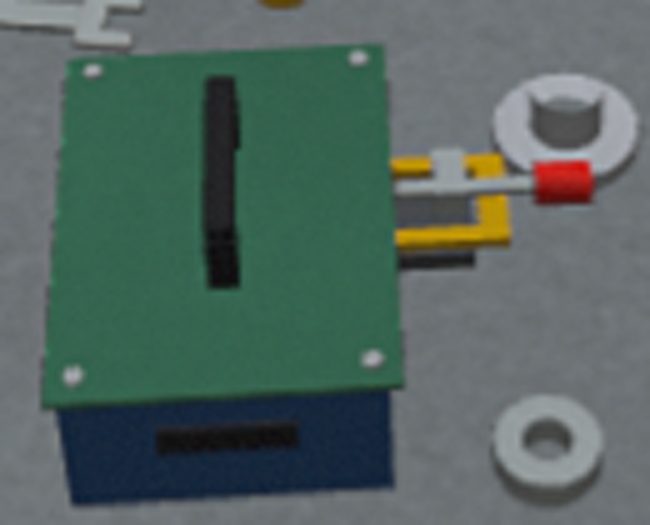

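```bash
cat > m.py <<'E'
from h import *
from scipy.optimize import least_squares
def un(o,k,p): return [o[0]+(p[0]+.5)/k-.5,o[1]+(p[1]+.5)/k-.5]
def rect(s,px,hx,hy,z,x0):
    # px corners: (+x,+y),(+x,-y),(-x,-y),(-x,+y)
    L=np.array([[hx,hy],[hx,-hy],[-hx,-hy],[-hx,hy]])
    def f(v):
        c,n=np.cos(v[2]),np.sin(v[2]); W=L@np.array([[c,n],[-n,c]])+v[:2]
        return (proj(s,np.c_[W,np.full(4,z)])-px).ravel()
    r=least_squares(f,x0); return r.x,r.fun.round(2)
E
python3 - <<'E'
from m import *
s=load('top0');d=load('side0')
A=lambda p:un((150,140),5,p);B=lambda p:un((295,140),4,p);S=lambda p:un((185,240),5,p)
print('lid top',rect(s,[A(p) for p in [(49,103),(403,36),(455,297),(92,367)]],.075,.1,.081,[.6,.2,.2]))
print('lid side',rect(d,[S(p) for p in [(42,406),(70,60),(383,45),(402,386)]],.075,.1,.081,[.6,.2,.2]))
print('bin',rect(s,[B(p) for p in [(100,367),(315,345),(334,500),(119,523)]],.055,.075,.035,[.4,-.2,0]))
print('pallet',rect(s,[B(p) for p in [(34,38),(396,43),(400,299),(34,297)]],.09,.127,.054,[.6,-.2,0]))
for n,p in [('in',(298,443)),('out',(303,493))]: print('knob',n,ray(s,A(p),.09))
k=[ray(d,S(p),.085) for p in [(535,181),(593,183)]];print('knob side',k)
print('oiler cap',ray(s,un((150,195),5,(338,450)),.12),'bearing',ray(s,A((162,485)),.018),'flange',ray(s,A((502,465)),.04))
print('handle side ends',ray(d,S((220,78)),.121),ray(d,S((222,234)),.121))
print('handle top ends',ray(s,A((155,195)),.121),ray(s,A((326,167)),.121))
print('can top', ray(s,(281,169),.11))
E
```

```text
lid top (array([0.62173013, 0.22374071, 0.21045933]), array([-0.33, -0.11,  0.45, -0.51, -0.01,  0.24, -0.11,  0.35]))
lid side (array([0.6215017 , 0.22814521, 0.21417547]), array([-0.62,  0.24, -0.64, -0.43,  0.61, -0.4 ,  0.65,  0.24]))
bin (array([ 0.44466275, -0.18991601,  0.11932815]), array([ 0.22, -0.31, -0.25, -0.34,  0.03,  0.33, -0.01,  0.31]))
pallet (array([ 0.6279102 , -0.18702469,  0.00677326]), array([ 0.08,  0.46, -0.28,  0.31,  0.25, -0.17, -0.06, -0.57]))
knob in [0.48849233 0.19131292 0.09      ]
knob out [0.46186546 0.18773738 0.09      ]
knob side [array([0.48819925, 0.19352783, 0.085     ]), array([0.46257163, 0.1908268 , 0.085     ])]
oiler cap [0.34113671 0.16161486 0.12      ] bearing [0.46951156 0.27760489 0.018     ] flange [0.48246041 0.08496398 0.04      ]
handle side ends [0.63086397 0.18607968 0.121     ] [0.60992111 0.27403204 0.121     ]
handle top ends [0.61578951 0.2671649  0.121     ] [0.63225705 0.17721508 0.121     ]
can top [0.648291   0.00248225 0.11      ]
```

```bash
cat >> h.py <<'E'
def st():
    s=arm.state();R=Ro.from_rotvec(s['tcp_rot']).as_matrix()
    print('t %.2f'%s['t'],'pos',np.round(np.array(s['tool_pos'])*1e3,1),'yaw %.2f deg'%np.degrees(np.arctan2(R[1,0],R[0,0])),'z',R[:,2].round(3),'F',np.round(s['wrist_force'],1),'w %.1f'%(s['gripper_width']*1e3))
    return s,R
def d(p,yaw=None):
    s,R=st()
    e=(np.array(p)-s['tool_pos'])*1e3
    if yaw is not None:
        c,n=np.cos(yaw),np.sin(yaw);G=np.array([[c,n,0],[n,-c,0],[0,0,-1.]])
        print('turn deg',np.degrees(Ro.from_matrix(R.T@G).as_rotvec()).round(2),'then shift',(G.T@e).round(1))
    else: print('shift',(R.T@e).round(1))
E
python3 - <<'E'
from h import *
d([.44,-.2,.231],.195)
E
```

```text
t 0.15 pos [ 161.8 -629.   230.6] yaw 14.43 deg z [-0.     0.001 -1.   ] F [ 0.5 -0.7  0.1] w 85.3
turn deg [-0.08  0.01  3.26] then shift [ 356.  -367.    -0.4]
```

send_rows --pt "0 0 3.26 0 0 0 100" --pt "0 0 0 28 -28 0 100" --pt "0 0 0 28 -28 0 100" --pt "0 0 0 28 -28 0 100" --pt "0 0 0 28 -28 0 100" --pt "0 0 0 28 -28 0 100" --pt "0 0 0 28 -28 0 100" --pt "0 0 0 28 -28 0 100" --pt "0 0 0 28 -28 0 100" --pt "0 0 0 28 -28 0 100"

```text
t: 0.98
tool_pos: [0.3609, -0.3316, 0.2313]
tcp_rot: [3.127, 0.306, -0.0]
wrist_force: [1.1, 0.5, 0.3]
gripper_width: 0.0856
```

send_rows --pt "0 0 0 28 -28 0 100" --pt "0 0 0 28 -28 0 100" --pt "0 0 0 28 -28 0 100" --pt "0 0 0 10 -35 0 100" --pt "0 0 0 10 -35 0 100" --pt "0 0 0 10 -35 0 100" --pt "0 0 0 10 -35 0 100" --pt "0 0 0 10 -35 0 100" --pt "0 0 0 10 -35 0 100" --pt "0 0 0 0 0 0 100"

```text
t: 1.82
tool_pos: [0.445, -0.0096, 0.2316]
tcp_rot: [-3.122, -0.321, -0.002]
wrist_force: [-0.3, 0.7, 0.7]
gripper_width: 0.0851
```

```bash
python3 - <<'E'
from h import *
d([.475,.1915,.15],.195)
E
```

```text
t 1.82 pos [445.   -9.6 231.6] yaw 11.73 deg z [ 0.001  0.003 -1.   ] F [-0.3  0.7  0.7] w 85.1
turn deg [-0.17 -0.1   0.56] then shift [  68.4 -191.5   81.6]
```

send_rows --pt "0 0 0 11 -32 2 100" --pt "0 0 0 11 -32 8 100" --pt "0 0 0 11 -32 10 100" --pt "0 0 0 11 -32 10 100" --pt "0 0 0 12 -32 10 80" --pt "0 0 0 12 -31 10 80" --pt "0 0 0 0 0 0 80" --pt "0 0 0 0 0 0 80"

```text
t: 2.48
tool_pos: [0.4737, 0.1852, 0.1805]
tcp_rot: [-3.126, -0.312, 0.003]
wrist_force: [-0.3, -0.9, 0.1]
gripper_width: 0.0684
```

```bash
python3 - <<'E'
from h import *
d([.475,.1915,.066],.195)
snap('wrist','w1');s=snap('side','s1');snap('top','t1')
a=s['image'][200:350,180:400,::-1]
cv2.imwrite('pics/s1z.png',cv2.resize(a,None,fx=3.5,fy=3.5,interpolation=cv2.INTER_CUBIC))
E
```

```text
t 2.48 pos [473.7 185.2 180.5] yaw 11.39 deg z [-0.002  0.    -1.   ] F [-0.3 -0.9  0.1] w 68.4
turn deg [-0.04  0.09  0.22] then shift [  2.5  -6.  114.5]
```

View pics/w1.png

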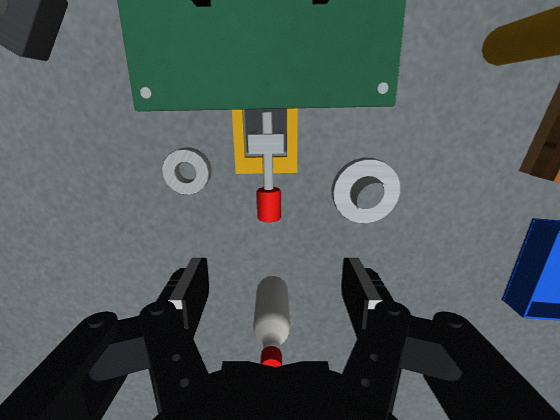

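View pics/s1z.png

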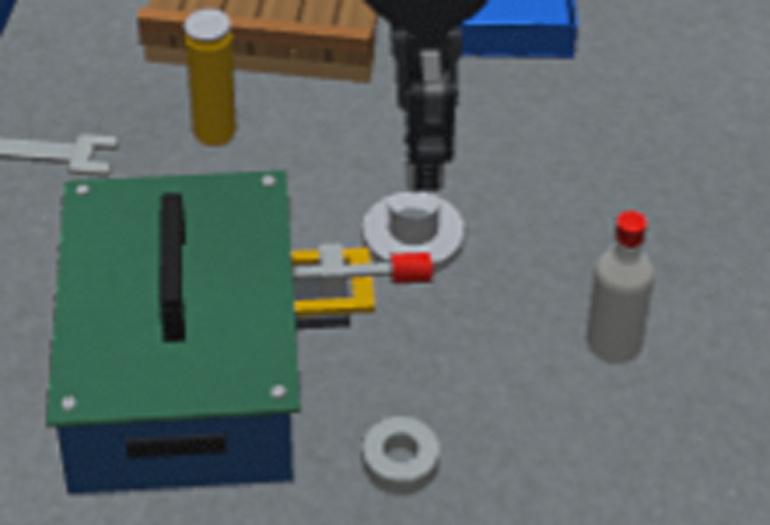

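The wrist view shows the knob at (257–281, 187–221), the pin nearly parallel to the tool's x axis, and the fingers centred around column 275. I'll check the knob position by calculation.

```bash
python3 - <<'E'
from h import *
s=load('w1')
for p in [(268.5,188),(269,204),(269,220)]: print(p,ray(s,p,.095 if p[1]!=204 else .095))
for p in [(142,109),(396,106),(297,173),(234,174)]: print(ray(s,p,.081))
for x,y in [(.475,.1915),(.475,.195)]: print(proj(s,[[x,y,.095]]))
st()
E
```

```text
(268.5, 188) [0.49222842 0.1937706  0.095     ]
(269, 204) [0.47935816 0.19086345 0.095     ]
(269, 220) [0.46594252 0.18824873 0.095     ]
[0.53067887 0.30016593 0.081     ]
[0.57107708 0.11046432 0.081     ]
[0.50547499 0.17292897 0.081     ]
[0.49447071 0.22327757 0.081     ]
[[267.17925603 208.91413   ]]
[[262.88530723 208.09671636]]
t 2.63 pos [474.5 181.8 181.3] yaw 11.07 deg z [-0.    -0.001 -1.   ] F [ 0.2 -0.1  0.1] w 68.2
```

send_rows --pt "0 0 0 3 -9 20 80" --pt "0 0 0 0 0 20 80" --pt "0 0 0 0 0 20 80" --pt "0 0 0 0 0 15 80" --pt "0 0 0 0 0 0 80" --pt "0 0 0 0 0 0 80" --pt "0 0 0 0 0 0 80"

```text
t: 3.22
tool_pos: [0.4764, 0.1923, 0.1074]
tcp_rot: [-3.127, -0.304, -0.002]
wrist_force: [0.3, 1.0, 0.7]
gripper_width: 0.0681
```

```bash
python3 - <<'E'
from h import *
d([.476,.191,.066],.195)
s=snap('wrist','w2');st()
E
```

```text
t 3.22 pos [476.4 192.3 107.4] yaw 11.09 deg z [ 0.001  0.    -1.   ] F [0.3 1.  0.7] w 68.1
turn deg [ 0.   -0.08 -0.08] then shift [-0.7  1.2 41.4]
t 3.27 pos [476.6 192.6 107.6] yaw 11.11 deg z [ 0.002  0.001 -1.   ] F [0.4 0.6 0. ] w 68.4
```

View pics/w2.png

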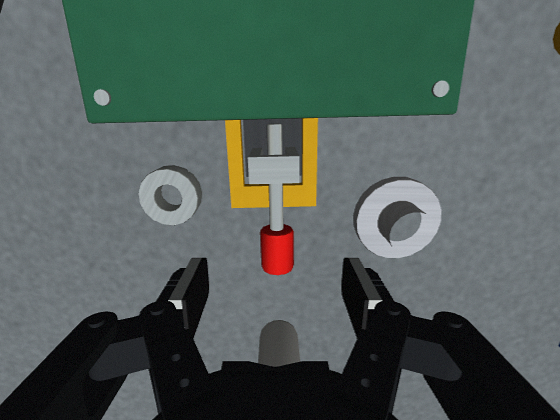

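The knob is centred between the fingers (column 277 against 275). I'll go down and grip.

send_rows --pt "0 0 0 0 1 15 80" --pt "0 0 0 0 0 15 80" --pt "0 0 0 0 0 11 80" --pt "0 0 0 0 0 0 80" --pt "0 0 0 0 0 0 40" --pt "0 0 0 0 0 0 20" --pt "0 0 0 0 0 0 0" --pt "0 0 0 0 0 0 0" --pt "0 0 0 0 0 0 0" --pt "0 0 0 0 0 0 0"

```text
t: 4.1
tool_pos: [0.4763, 0.1921, 0.0658]
tcp_rot: [-3.126, -0.306, -0.002]
wrist_force: [0.1, 0.1, 3.2]
gripper_width: 0.0181
```

send_rows --pt "0 0 0 0 0 0 0" --pt "0 0 0 0 0 0 0" --pt "0 0 0 0 0 0 0"

```text
t: 4.35
tool_pos: [0.4762, 0.1921, 0.0656]
tcp_rot: [-3.126, -0.306, -0.001]
wrist_force: [0.1, -0.7, 4.4]
gripper_width: 0.0181
```

```bash
python3 - <<'E'
from h import *
s=snap('wrist','w3');st()
E
```

```text
t 4.40 pos [476.2 192.1  65.6] yaw 11.17 deg z [ 0.001  0.    -1.   ] F [ 1.2 -0.6  4.8] w 18.3
```

View pics/w3.png

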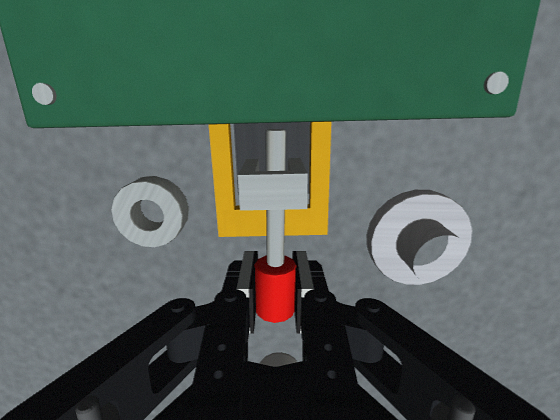

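The fingers are on the knob (width 18 mm) and the pin is straight in the tunnel. I'll draw it out along -x.

send_rows --pt "0 0 0 -4 0 0 0" --pt "0 0 0 -4 0 0 0" --pt "0 0 0 -4 0 0 0" --pt "0 0 0 0 0 0 0"

```text
t: 4.73
tool_pos: [0.4631, 0.1894, 0.0653]
tcp_rot: [3.126, 0.306, -0.001]
wrist_force: [-0.0, 0.6, 5.2]
gripper_width: 0.018
```

```bash
python3 - <<'E'
from h import *
s=snap('wrist','w4');st()
s=snap('side','s4')
cv2.imwrite('pics/s4z.png',cv2.resize(s['image'][230:330,220:360,::-1],None,fx=5,fy=5,interpolation=cv2.INTER_CUBIC))
E
```

```text
t 4.78 pos [463.1 189.4  65.2] yaw 11.19 deg z [-0.001 -0.    -1.   ] F [-0.5 -0.1  4.8] w 18.2
```

View pics/w4.png

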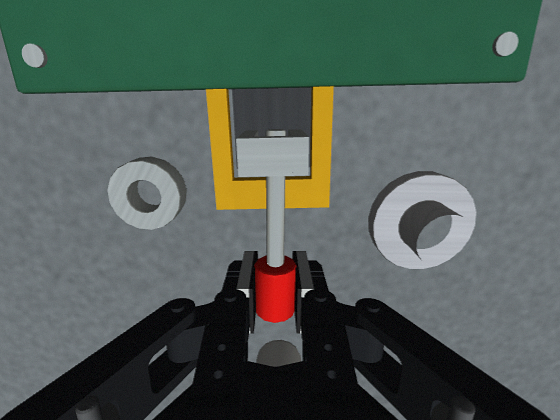

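View pics/s4z.png

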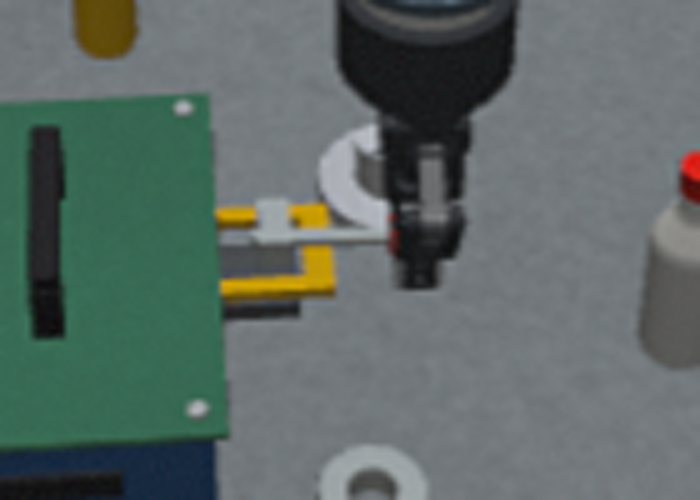

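The pin follows (tip now just behind the staple, knob still in the pads). I'll continue to about 43 mm in total, then lift.

send_rows --pt "0 0 0 -6 0 0 0" --pt "0 0 0 -6 0 0 0" --pt "0 0 0 -6 0 0 0" --pt "0 0 0 -6 0 0 0" --pt "0 0 0 -6 0 0 0" --pt "0 0 0 0 0 0 0"

```text
t: 5.33
tool_pos: [0.432, 0.1829, 0.0649]
tcp_rot: [3.125, 0.307, -0.005]
wrist_force: [-2.9, -0.3, 2.1]
gripper_width: 0.0183
```

```bash
python3 - <<'E'
from h import *
s=snap('wrist','w5');st()
E
```

```text
t 5.38 pos [432.5 183.   64.9] yaw 11.20 deg z [-0.003 -0.002 -1.   ] F [-2.8 -0.   2.9] w 17.9
```

View pics/w5.png

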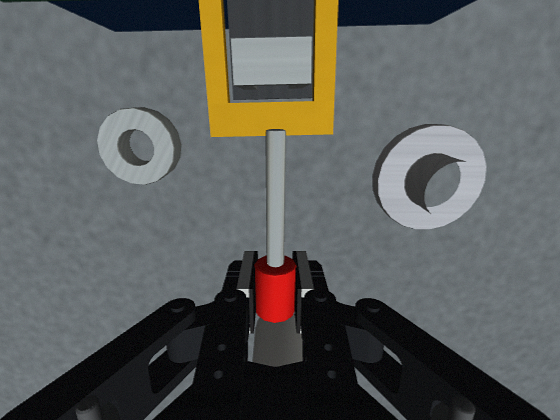

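send_rows --pt "0 0 0 -5 0 0 0" --pt "0 0 0 -2 0 -2 0" --pt "0 0 0 0 0 -8 0" --pt "0 0 0 0 0 -15 0" --pt "0 0 0 0 0 -25 0" --pt "0 0 0 0 0 -35 0" --pt "0 0 0 0 0 -25 0" --pt "0 0 0 0 0 0 0"

```text
t: 6.05
tool_pos: [0.4304, 0.1839, 0.1802]
tcp_rot: [-3.124, -0.305, -0.012]
wrist_force: [0.8, 0.6, -0.6]
gripper_width: 0.0182
```

```bash
python3 - <<'E'
from h import *
d([.44,-.19,.165],.119)
s=snap('wrist','w6');
s=snap('side','s6')
cv2.imwrite('pics/s6z.png',cv2.resize(s['image'][190:350,180:400,::-1],None,fx=3.5,fy=3.5,interpolation=cv2.INTER_CUBIC))
E
```

```text
t 6.05 pos [430.4 183.9 180.2] yaw 11.15 deg z [ 0.007  0.003 -1.   ] F [ 0.8  0.6 -0.6] w 18.2
turn deg [-0.11 -0.45  4.34] then shift [-34.9 372.3  15.2]
```

View pics/w6.png

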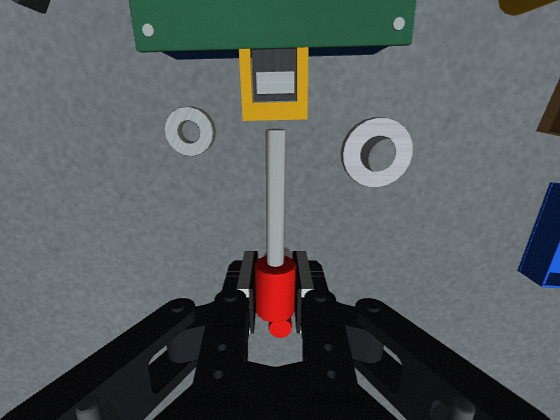

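View pics/s6z.png

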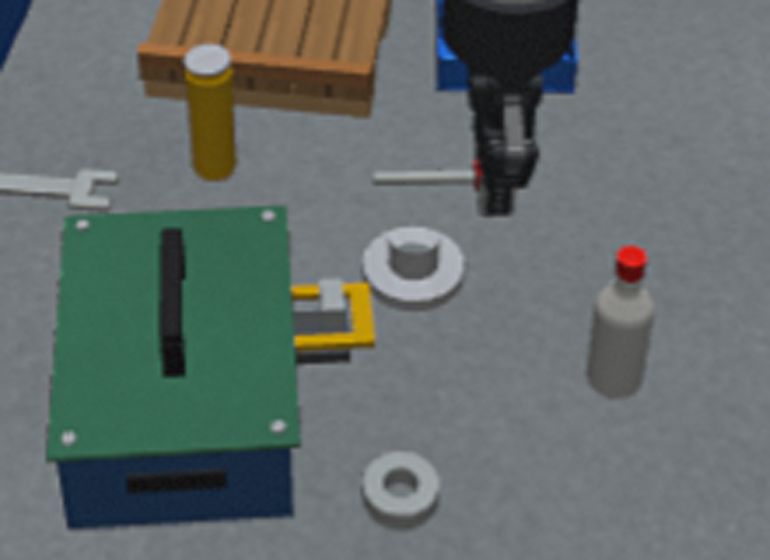

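```bash
python3 - <<'E'
from h import *
s,R=st();print(np.round(s['qpos'],3))
for sg in (1,-1):
  y=.119+sg*np.pi/2; b=np.array([.4447,-.1899]); p=b-.030*np.array([np.cos(y),np.sin(y)])
  print(sg,p); d([*p,.18],y)
E
```

```text
t 6.15 pos [428.3 182.4 176.3] yaw 11.14 deg z [ 0.002  0.001 -1.   ] F [ 0.5  0.2 -0.9] w 17.9
[-0.127  0.337 -0.441  2.042  0.199  0.801 -2.061]
1 [ 0.44826158 -0.21968784]
t 6.15 pos [428.3 182.4 176.3] yaw 11.14 deg z [ 0.002  0.001 -1.   ] F [ 0.5  0.2 -0.9] w 17.9
turn deg [  0.09  -0.1  -85.67] then shift [-401.6  -27.9   -3.7]
-1 [ 0.44113842 -0.16011216]
t 6.15 pos [428.3 182.4 176.3] yaw 11.14 deg z [ 0.002  0.001 -1.   ] F [ 0.5  0.2 -0.9] w 17.9
turn deg [-1.100e-01 -9.000e-02  9.433e+01] then shift [341.6  27.9  -3.7]
```

send_rows --pt "0 0 0 -3 15 0 0" --pt "0 0 0 -5 30 0 0" --pt "0 0 0 -5 37 0 0" --pt "0 0 0 -5 38 0 0" --pt "0 0 0 -5 38 0 0" --pt "0 0 0 -5 38 0 0" --pt "0 0 0 -5 38 0 0" --pt "0 0 0 -5 38 0 0" --pt "0 0 0 -5 38 0 0" --pt "0 0 0 -5 38 0 0"

```text
t: 6.98
tool_pos: [0.4466, -0.17, 0.174]
tcp_rot: [-3.126, -0.306, 0.004]
wrist_force: [1.5, 0.2, -0.4]
gripper_width: 0.0184
```

send_rows --pt "0 0 0 -5 35 0 0" --pt "0 0 0 -5 15 0 0" --pt "0 0 -3 0 0 0 0" --pt "0 0 -6 0 0 0 0" --pt "0 0 -7 0 0 0 0" --pt "0 0 -7 0 0 0 0" --pt "0 0 -7 0 0 0 0" --pt "0 0 -7 0 0 0 0" --pt "0 0 -7 0 0 0 0" --pt "0 0 -7 0 0 0 0"

```text
t: 7.82
tool_pos: [0.4468, -0.2189, 0.1738]
tcp_rot: [-2.683, -1.629, 0.003]
wrist_force: [-0.1, 0.4, -0.7]
gripper_width: 0.0183
```

send_rows --pt "0 0 -7 0 0 0 0" --pt "0 0 -7 0 0 0 0" --pt "0 0 -7 0 0 0 0" --pt "0 0 -7 0 0 0 0" --pt "0 0 -4 0 0 0 0" --pt "0 0 -2.5 0 0 0 0" --pt "0 0 0 0 0 0 0" --pt "0 0 0 0 0 0 0" --pt "0 0 0 0 0 0 0"

```text
t: 8.57
tool_pos: [0.4474, -0.2191, 0.1746]
tcp_rot: [-2.089, -2.344, 0.0]
wrist_force: [0.0, -0.5, -0.3]
gripper_width: 0.0184
```

```bash
python3 - <<'E'
from h import *
d([.448,-.220,.05],.119+np.pi/2)
s=snap('wrist','w7');snap('side','s7');st()
print(np.round(arm.state()['qpos'],2))
E
```

```text
t 8.57 pos [ 447.4 -219.1  174.6] yaw 96.59 deg z [-0.001  0.001 -1.   ] F [ 0.  -0.5 -0.3] w 18.4
turn deg [-0.07 -0.05 -0.22] then shift [ -1.    0.5 124.6]
t 8.67 pos [ 447.7 -219.2  175. ] yaw 96.63 deg z [-0.001  0.    -1.   ] F [-0.2 -0.6  0.4] w 18.6
[ 0.84  0.42 -0.58  1.96  0.3   0.85  0.21]
```

View pics/w7.png

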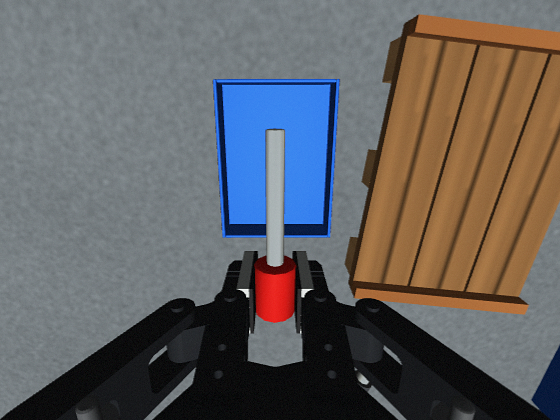

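The pin lies along the bin and is centred across it (bin rim corners at (214,80), (339,80), (331,237), (224,237)). I'll cross-check the bin's position.

```bash
python3 - <<'E'
from m import *
s=load('w7')
# +x = right in image, +y up
print(rect(s,[(339,80),(331,237),(224,237),(214,80)],.055,.075,.035,[.44,-.19,.1]))
print(ray(s,(275,130),.19),ray(s,(276,290),.2))
E
```

```text
(array([ 0.4467621 , -0.19195848,  0.12034389]), array([ 1.24, -0.96,  0.02,  0.65, -0.54,  1.17, -0.79, -0.19]))
[ 0.43979013 -0.14818163  0.19      ] [ 0.44824967 -0.21748017  0.2       ]
```

send_rows --pt "0 0 0 0 0 15 0" --pt "0 0 0 0 0 30 0" --pt "0 0 0 0 0 35 0" --pt "0 0 0 0 0 30 0" --pt "0 0 0 0 0 25 0" --pt "0 0 0 0 0 15 0" --pt "0 0 0 0 0 10 0" --pt "0 0 0 0 0 5 0" --pt "0 0 0 0 0 0 0" --pt "0 0 0 0 0 0 0"

```text
t: 9.5
tool_pos: [0.4485, -0.2195, 0.0109]
tcp_rot: [2.088, 2.346, 0.0]
wrist_force: [0.3, -0.3, 0.4]
gripper_width: 0.0182
```

send_rows --pt "0 0 0 0 0 0 20" --pt "0 0 0 0 0 0 30" --pt "0 0 0 0 0 0 40" --pt "0 0 0 0 0 0 45" --pt "0 0 0 0 0 0 45" --pt "0 0 0 0 0 0 45"

```text
t: 10.0
tool_pos: [0.448, -0.2194, 0.0105]
tcp_rot: [2.088, 2.347, 0.0]
wrist_force: [-0.1, 0.2, 0.6]
gripper_width: 0.0382
```

```bash
python3 - <<'E'
from h import *
s=snap('wrist','w8');st()
E
```

```text
t 10.05 pos [ 447.9 -219.4   10.4] yaw 96.66 deg z [ 0. -0. -1.] F [-0.6  1.2  0.3] w 38.5
```

View pics/w8.png

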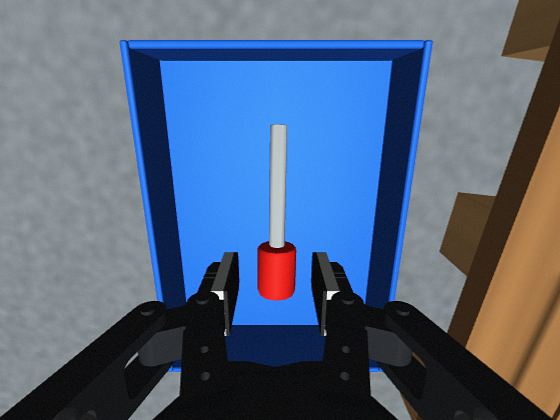

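The pin is lying free in the bin (knob at (277,270), shank tip at (279,126)). I'll retreat and go to the lid handle.

send_rows --pt "0 0 0 0 0 -15 45" --pt "0 0 0 0 0 -30 45" --pt "0 0 0 0 0 -40 45" --pt "0 0 0 0 0 -40 45" --pt "0 0 0 0 0 -40 60" --pt "0 0 0 0 0 -30 80" --pt "0 0 -2 0 0 -15 80" --pt "0 0 -3.5 15 8 0 80" --pt "0 0 0 30 12 0 80" --pt "0 0 0 35 14 0 80"

```text
t: 10.88
tool_pos: [0.4649, -0.1344, 0.2197]
tcp_rot: [-1.977, -2.442, 0.001]
wrist_force: [1.2, 1.3, 0.6]
gripper_width: 0.0685
```

send_rows --pt "0 0 0 36 18 0 80" --pt "0 0 0 36 18 0 80" --pt "0 0 0 36 18 0 80" --pt "0 0 0 36 18 0 80" --pt "0 0 0 36 18 0 80" --pt "0 0 0 36 18 0 80" --pt "0 0 0 36 18 0 80" --pt "0 0 0 36 18 0 80" --pt "0 0 0 0 0 0 80" --pt "0 0 0 0 0 0 80"

```text
t: 11.72
tool_pos: [0.5438, 0.1817, 0.2191]
tcp_rot: [-1.963, -2.449, -0.0]
wrist_force: [0.1, -1.1, -0.3]
gripper_width: 0.0685
```

```bash
python3 - <<'E'
from h import *
d([.622,.226,.15],.211+np.pi/2)
s=snap('wrist','w9');st();snap('top','t9')
E
```

```text
t 11.72 pos [543.8 181.7 219.1] yaw 102.59 deg z [-0.002  0.002 -1.   ] F [ 0.1 -1.1 -0.3] w 68.5
turn deg [-0.09 -0.12  0.5 ] then shift [26.9 85.8 69.1]
t 11.77 pos [544.1 178.9 219. ] yaw 102.38 deg z [-0.002 -0.    -1.   ] F [-0.8 -0.1 -0.5] w 68.2
```

View pics/w9.png

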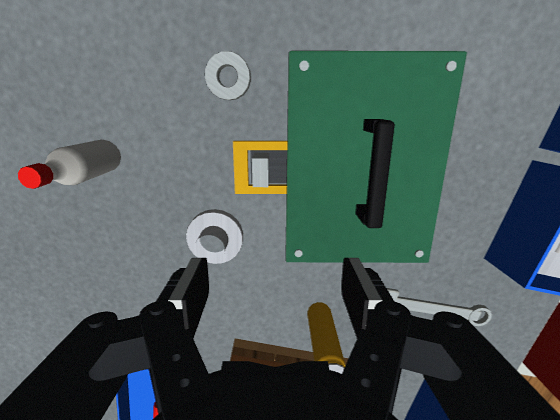

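```bash
python3 - <<'E'
from m import *
s=load('w9')
print(rect(s,[(466,51),(429,262),(286,262),(289,51)],.075,.1,.081,[.62,.22,.2]))
a,b=ray(s,(386,122),.121),ray(s,(376,227),.121);print(a,b,(a+b)/2,np.hypot(*(a-b)[:2]))
d([.622,.226,.15],.211+np.pi/2)
E
```

```text
(array([0.62300323, 0.22443163, 0.22050565]), array([ 1.15, -0.58,  0.05,  0.78, -0.35,  0.85, -0.91, -0.27]))
[0.61287583 0.26752381 0.121     ] [0.63334134 0.18261033 0.121     ] [0.62310858 0.22506707 0.121     ] 0.08734493284753869
t 11.82 pos [544.5 177.2 219.1] yaw 102.23 deg z [-0.002 -0.001 -1.   ] F [ 0.6 -0.8 -0.9] w 68.3
turn deg [-0.12  0.04  0.14] then shift [31.5 86.1 69.1]
```

send_rows --pt "0 0 -0.3 10 28 0 80" --pt "0 0 0 10 29 0 80" --pt "0 0 0 10 29 0 80" --pt "0 0 0 0 0 20 80" --pt "0 0 0 0 0 30 80" --pt "0 0 0 0 0 20 80" --pt "0 0 0 0 0 0 80" --pt "0 0 0 0 0 0 80" --pt "0 0 0 0 0 0 80"

```text
t: 12.57
tool_pos: [0.6237, 0.2246, 0.1516]
tcp_rot: [1.968, 2.448, 0.002]
wrist_force: [-0.1, -0.0, 1.0]
gripper_width: 0.0683
```

```bash
python3 - <<'E'
from h import *
d([.6225,.225,.096],.217+np.pi/2)
s=snap('wrist','w10');st()
E
```

```text
t 12.57 pos [623.7 224.6 151.6] yaw 102.39 deg z [ 0.001  0.    -1.   ] F [-0.1 -0.   1. ] w 68.3
turn deg [ 0.08 -0.   -0.04] then shift [ 0.6 -1.1 55.6]
t 12.62 pos [623.9 225.1 152.1] yaw 102.41 deg z [ 0.002  0.001 -1.   ] F [ 0.2 -0.1 -0.7] w 68.3
```

View pics/w10.png

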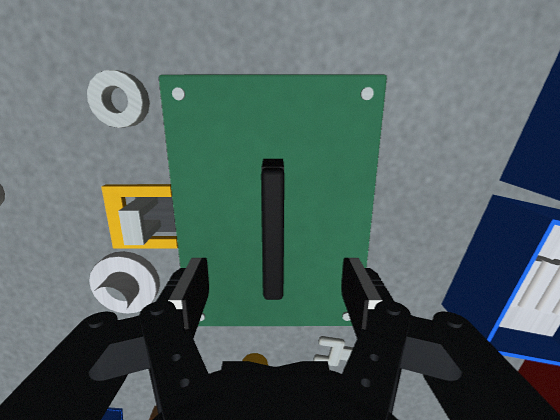

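The handle bar (columns 262–284) is centred between the jaws and square to them. I'll go down and grip.

send_rows --pt "0 0 0 0 -1 20 80" --pt "0 0 0 0 0 20 80" --pt "0 0 0 0 0 16 80" --pt "0 0 0 0 0 0 80" --pt "0 0 0 0 0 0 30" --pt "0 0 0 0 0 0 0" --pt "0 0 0 0 0 0 0" --pt "0 0 0 0 0 0 0" --pt "0 0 0 0 0 0 0" --pt "0 0 0 0 0 0 0"

```text
t: 13.45
tool_pos: [0.6224, 0.2254, 0.0955]
tcp_rot: [1.967, 2.449, 0.002]
wrist_force: [-1.6, -0.8, 7.4]
gripper_width: 0.0129
```

send_rows --pt "0 0 0 0 0 0 0" --pt "0 0 0 0 0 0 0" --pt "0 0 0 0 0 0 0"

```text
t: 13.7
tool_pos: [0.6225, 0.2255, 0.0955]
tcp_rot: [1.967, 2.449, 0.002]
wrist_force: [-1.6, -1.1, 6.4]
gripper_width: 0.0129
```

```bash
python3 - <<'E'
from h import *
s=snap('wrist','w11');st()
E
```

```text
t 13.75 pos [622.5 225.4  95.5] yaw 102.46 deg z [ 0.001  0.    -1.   ] F [-1.5 -1.5  6. ] w 13.0
```

View pics/w11.png

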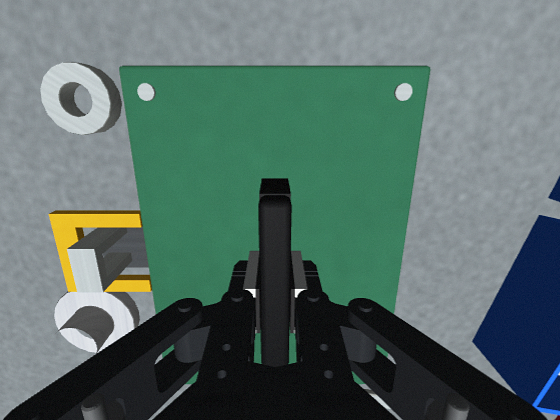

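The bar is gripped at 13 mm. I'll lift gently first.

send_rows --pt "0 0 0 0 0 -4 0" --pt "0 0 0 0 0 -5 0" --pt "0 0 0 0 0 -6 0" --pt "0 0 0 0 0 -7 0" --pt "0 0 0 0 0 -8 0" --pt "0 0 0 0 0 -8 0" --pt "0 0 0 0 0 -5 0" --pt "0 0 0 0 0 0 0"

```text
t: 14.42
tool_pos: [0.6228, 0.2257, 0.1391]
tcp_rot: [1.966, 2.449, 0.004]
wrist_force: [0.5, 0.4, -5.5]
gripper_width: 0.0128
```

```bash
python3 - <<'E'
from h import *
st();snap('wrist','w12')
s=snap('side','s12')
cv2.imwrite('pics/s12z.png',cv2.resize(s['image'][130:350,160:400,::-1],None,fx=2.7,fy=2.7,interpolation=cv2.INTER_CUBIC))
E
```

```text
t 14.42 pos [622.8 225.7 139.1] yaw 102.46 deg z [ 0.002  0.001 -1.   ] F [ 0.5  0.4 -5.5] w 12.8
```

View pics/s12z.png

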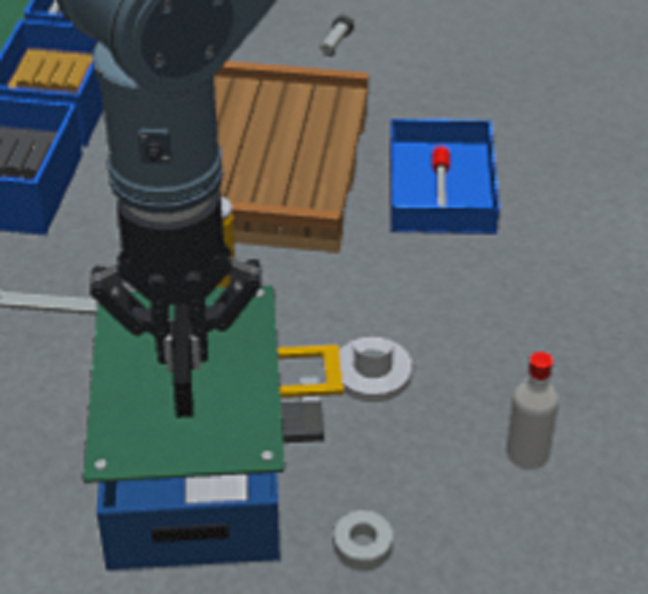

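View pics/w12.png

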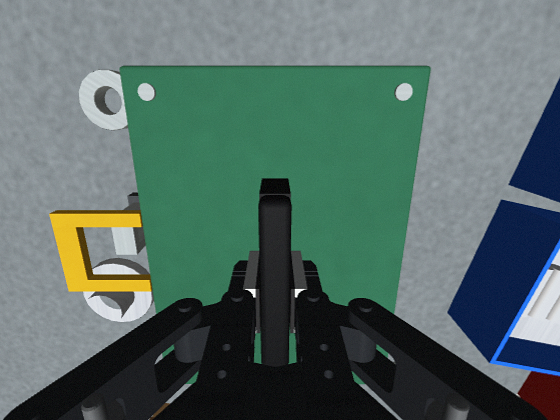

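The lid hangs level and clear, and the pin lies inside the bin (knob at (441,157) in the zoomed side view). I'll raise the lid to carrying height.

send_rows --pt "0 0 0 0 0 -10 0" --pt "0 0 0 0 0 -15 0" --pt "0 0 0 0 0 -20 0" --pt "0 0 0 0 0 -20 0" --pt "0 0 0 0 0 -15 0" --pt "0 0 0 0 0 -10 0" --pt "0 0 3 0 0 0 0" --pt "0 0 5 0 0 0 0" --pt "0 0 4 0 0 0 0" --pt "0 0 0 0 0 0 0"

```text
t: 15.35
tool_pos: [0.6218, 0.2252, 0.2279]
tcp_rot: [2.215, 2.228, 0.0]
wrist_force: [-0.5, -0.2, -6.8]
gripper_width: 0.0131
```

```bash
python3 - <<'E'
import cv2
b=cv2.imread('pics/side0.png')
cv2.imwrite('pics/sideB.png',cv2.resize(b[145:225,215:305],None,fx=7,fy=7,interpolation=cv2.INTER_CUBIC))
from h import *
d([.628,-.187,.229],.007+np.pi/2)
E
```

```text
t 15.35 pos [621.8 225.2 227.9] yaw 90.34 deg z [ 0. -0. -1.] F [-0.5 -0.2 -6.8] w 13.1
turn deg [ 0.01  0.01 -0.06] then shift [-412.2    3.3   -1.1]
```

View pics/sideB.png

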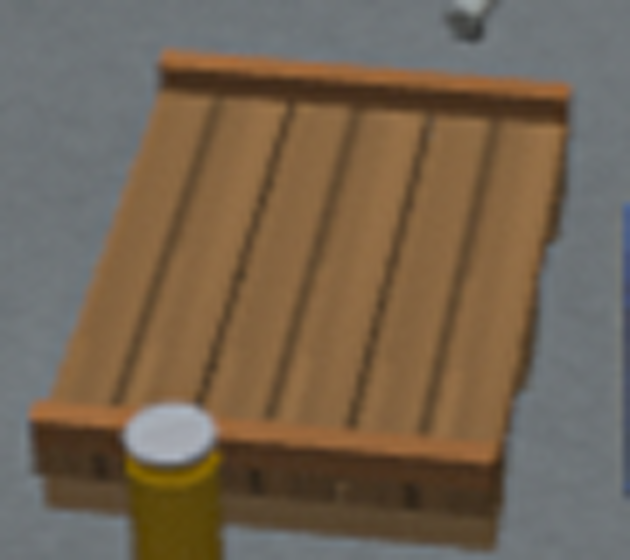

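```bash
python3 - <<'E'
from m import *
s=load('side0');P=lambda p:un((215,145),7,p)
print(rect(s,[P(p) for p in [(30,420),(162,53),(571,88),(499,461)]],.09,.127,.054,[.63,-.19,0]))
E
```

```text
(array([ 0.62800764, -0.1838764 ,  0.01179445]), array([ 0.2 ,  0.36, -0.  , -0.37,  0.09, -0.74, -0.28,  0.53]))
```

send_rows --pt "0 0 0 -10 0 0 0" --pt "0 0 0 -20 0 0 0" --pt "0 0 0 -28 0 0 0" --pt "0 0 0 -32 0 0 0" --pt "0 0 0 -35 0 0 0" --pt "0 0 0 -35 0 0 0" --pt "0 0 0 -35 0 0 0" --pt "0 0 0 -35 0 0 0" --pt "0 0 0 -35 0 0 0" --pt "0 0 0 -35 0 0 0"

```text
t: 16.18
tool_pos: [0.6238, -0.0776, 0.2275]
tcp_rot: [2.21, 2.232, -0.001]
wrist_force: [1.4, 0.4, -6.0]
gripper_width: 0.0132
```

send_rows --pt "0 0 0 -35 0 0 0" --pt "0 0 0 -32 0 0 0" --pt "0 0 0 -25 1 0 0" --pt "0 0 0 -15 2 0 0" --pt "0 0 0 -5 0 0 0" --pt "0 0 0 0 0 0 0" --pt "0 0 0 0 0 0 0"

```text
t: 16.77
tool_pos: [0.6284, -0.1847, 0.2273]
tcp_rot: [-2.209, -2.232, -0.002]
wrist_force: [-0.4, 0.1, -6.9]
gripper_width: 0.013
```

```bash
python3 - <<'E'
from h import *
d([.628,-.187,.15],.007+np.pi/2)
snap('wrist','w13')
s=snap('side','s13');snap('top','t13')
cv2.imwrite('pics/s13z.png',cv2.resize(s['image'][90:260,170:390,::-1],None,fx=3.2,fy=3.2,interpolation=cv2.INTER_CUBIC))
E
```

```text
t 16.77 pos [ 628.4 -184.7  227.3] yaw 90.61 deg z [-0.     0.002 -1.   ] F [-0.4  0.1 -6.9] w 13.0
turn deg [-0.   -0.11  0.21] then shift [-2.3 -0.4 77.3]
```

View pics/s13z.png

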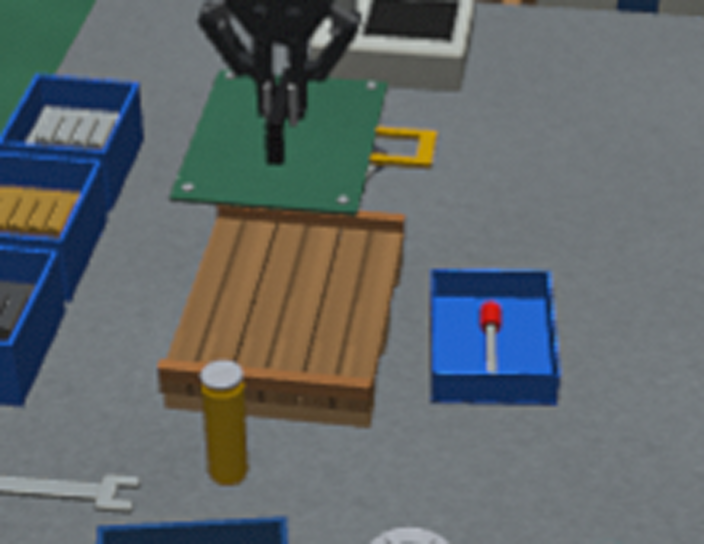

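View pics/w13.png

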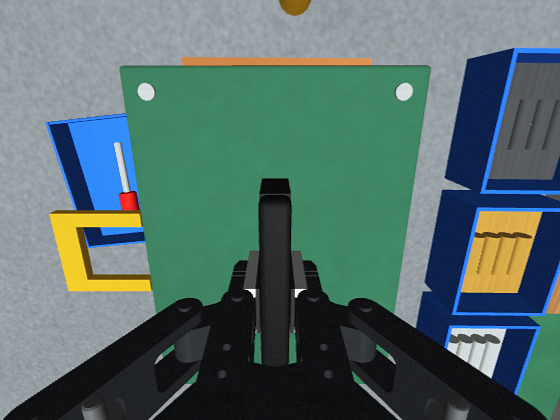

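Over the pallet, the lid is level and square, with the pin still in the bin. I'll lower it.

send_rows --pt "0 0 0 0 0 10 0" --pt "0 0 0 0 0 20 0" --pt "0 0 0 0 0 25 0" --pt "0 0 0 0 0 25 0" --pt "0 0 0 0 0 20 0" --pt "0 0 0 0 0 15 0" --pt "0 0 0 0 0 10 0" --pt "0 0 0 0 0 5 0" --pt "0 0 0 0 0 0 0" --pt "0 0 0 0 0 0 0"

```text
t: 17.75
tool_pos: [0.6291, -0.1868, 0.0981]
tcp_rot: [2.211, 2.23, 0.001]
wrist_force: [0.3, -0.5, -4.9]
gripper_width: 0.0129
```

```bash
python3 - <<'E'
from h import *
d([.628,-.1855,.0665],.009+np.pi/2)
s=snap('side','s14');w=snap('wrist','w14')
cv2.imwrite('pics/s14z.png',cv2.resize(s['image'][120:240,190:330,::-1],None,fx=5,fy=5,interpolation=cv2.INTER_CUBIC))
E
```

```text
t 17.75 pos [ 629.1 -186.8   98.1] yaw 90.48 deg z [ 0.001 -0.    -1.   ] F [ 0.3 -0.5 -4.9] w 12.9
turn deg [ 0.08  0.01 -0.04] then shift [ 1.3 -1.  31.6]
```

View pics/s14z.png

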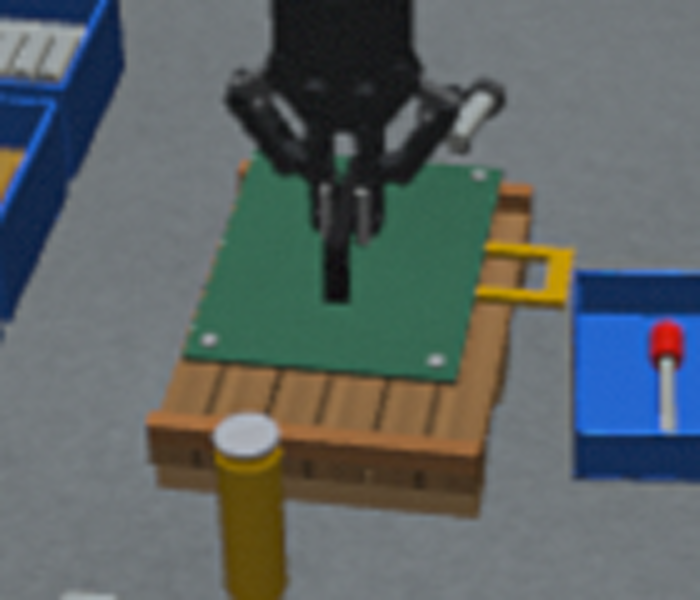

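View pics/w14.png

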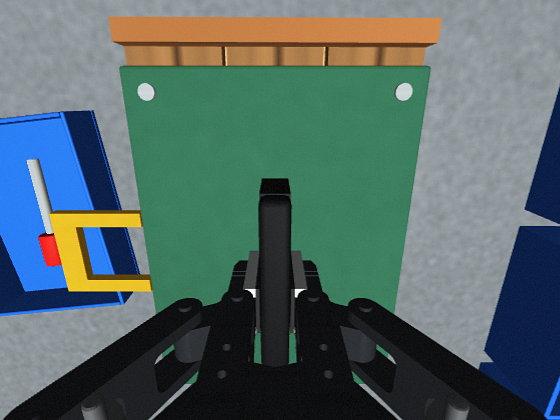

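Centred and square. I'll lower the remaining 31 mm gently, watching the force.

send_rows --pt "0 0 0 1 -1 6 0" --pt "0 0 0 0 0 6 0" --pt "0 0 0 0 0 6 0" --pt "0 0 0 0 0 5 0" --pt "0 0 0 0 0 3 0" --pt "0 0 0 0 0 2 0" --pt "0 0 0 0 0 0 0" --pt "0 0 0 0 0 0 0"

```text
t: 18.52
tool_pos: [0.6274, -0.1858, 0.0692]
tcp_rot: [-2.212, -2.23, -0.0]
wrist_force: [-0.4, -0.1, -6.0]
gripper_width: 0.0133
```

send_rows --pt "0 0 0 0 0 1 0" --pt "0 0 0 0 0 1 0" --pt "0 0 0 0 0 0 0" --pt "0 0 0 0 0 0 0"

```text
t: 18.85
tool_pos: [0.6273, -0.1859, 0.0673]
tcp_rot: [2.212, 2.231, -0.0]
wrist_force: [0.1, -0.1, -6.8]
gripper_width: 0.013
```

send_rows --pt "0 0 0 0 0 0.7 0" --pt "0 0 0 0 0 0.7 0" --pt "0 0 0 0 0 0 0" --pt "0 0 0 0 0 0 0"

```text
t: 19.18
tool_pos: [0.6275, -0.1859, 0.0665]
tcp_rot: [2.212, 2.23, 0.0]
wrist_force: [-2.8, -0.6, 0.4]
gripper_width: 0.0127
```

The force has gone from -6.8 N to 0.4 N, so the deck now carries the lid at the expected height. I'll release.

send_rows --pt "0 0 0 0 0 0.3 0" --pt "0 0 0 0 0 0 20" --pt "0 0 0 0 0 0 35" --pt "0 0 0 0 0 0 50" --pt "0 0 0 0 0 0 70" --pt "0 0 0 0 0 0 70" --pt "0 0 0 0 0 0 70" --pt "0 0 0 0 0 0 70"

```text
t: 19.85
tool_pos: [0.6274, -0.1859, 0.0656]
tcp_rot: [2.212, 2.23, 0.0]
wrist_force: [0.1, -0.2, -0.3]
gripper_width: 0.0598
```

```bash
python3 - <<'E'
from h import *
st();snap('wrist','w15')
E
```

```text
t 19.85 pos [ 627.4 -185.9   65.6] yaw 90.47 deg z [ 0. -0. -1.] F [ 0.1 -0.2 -0.3] w 59.8
```

View pics/w15.png

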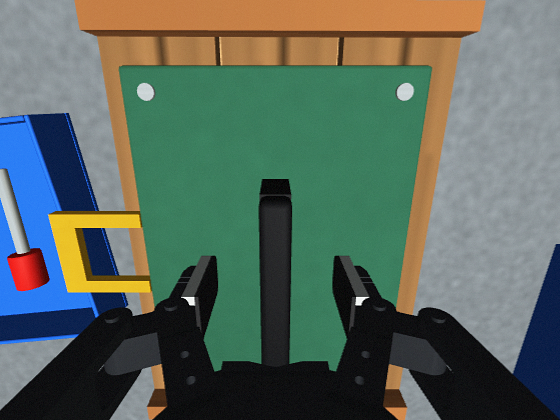

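The jaws are clear of the handle and the lid is down. I'll retreat straight up and then move aside for a final look.

send_rows --pt "0 0 0 0 0 -10 70" --pt "0 0 0 0 0 -20 70" --pt "0 0 0 0 0 -30 70" --pt "0 0 0 0 0 -40 70" --pt "0 0 0 0 0 -40 70" --pt "0 0 0 0 0 -30 70" --pt "0 0 0 -30 -20 0 70" --pt "0 0 0 -40 -35 0 70" --pt "0 0 0 -40 -35 0 70" --pt "0 0 0 -40 -35 0 70"

```text
t: 20.73
tool_pos: [0.5248, -0.3119, 0.2366]
tcp_rot: [2.211, 2.231, -0.0]
wrist_force: [0.3, -0.5, 0.4]
gripper_width: 0.0598
```

send_rows --pt "0 0 0 -40 -30 0 70" --pt "0 0 0 -30 -20 0 70" --pt "0 0 0 0 0 0 70" --pt "0 0 0 0 0 0 70" --pt "0 0 0 0 0 0 70"

```text
t: 21.15
tool_pos: [0.4821, -0.3737, 0.2363]
tcp_rot: [2.211, 2.231, 0.002]
wrist_force: [1.0, 1.0, 0.5]
gripper_width: 0.0597
```

```bash
python3 - <<'E'
from h import *
st();s=snap('top','t16');d_=snap('side','s16')
cv2.imwrite('pics/t16z.png',cv2.resize(s['image'][140:280,295:405,::-1],None,fx=4,fy=4,interpolation=cv2.INTER_CUBIC))
E
```

```text
t 21.15 pos [ 482.1 -373.7  236.3] yaw 90.50 deg z [ 0.001  0.    -1.   ] F [1.  1.  0.5] w 59.7
```

View pics/t16.png

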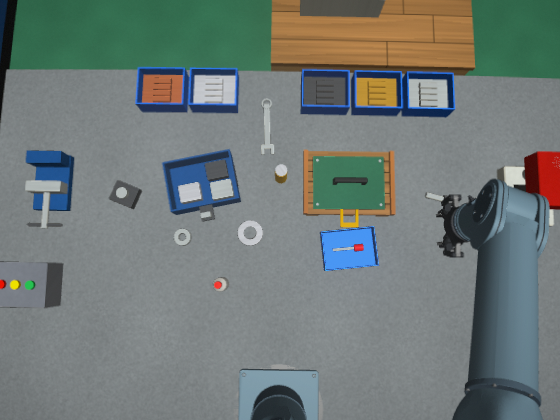

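View pics/t16z.png

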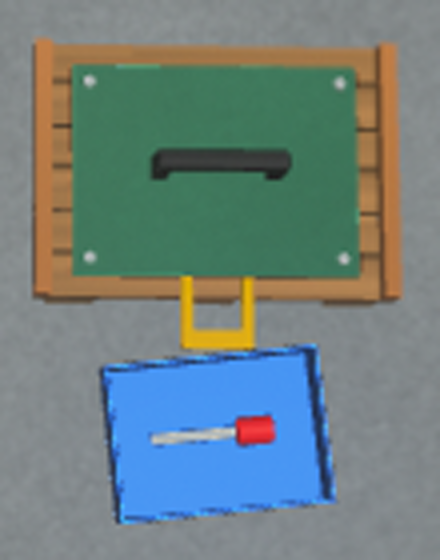

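View pics/s16.png

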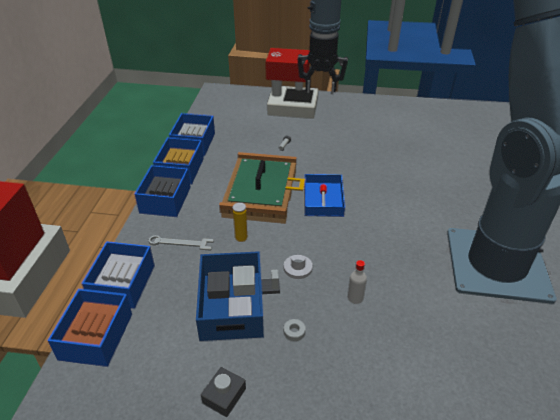

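The lid lies square between the cleats with equal gaps (about 19 and 20 zoomed pixels), the pin is inside the bin, and the other objects look unmoved. One numeric check, then I'll hand in.

```bash
python3 - <<'E'
from m import *
s=load('t16');B=lambda p:un((295,140),4,p)
print(rect(s,[B(p) for p in [(71,65),(356,69),(360,276),(72,276)]],.075,.1,.052,[.63,-.19,0]))
print(ray(s,B((255,431)),.013),ray(s,B((151,439)),.01))
arm.sign_off();st()
E
```

```text
(array([ 0.62643977, -0.18631995,  0.00971911]), array([ 0.07, -0.19, -0.17, -0.54,  0.11,  0.61,  0.  ,  0.1 ]))
[ 0.44778732 -0.2200551   0.013     ] [ 0.44116763 -0.14692748  0.01      ]
the job is handed in; nothing more can be done
the job is handed in; nothing more can be done
```

The pin is in the pin bin, the green lid is on the pallet, and I handed the job in at about 21 s of the 54 s allowed. The hand-in reports no verdict, so the results below are my own checks.

- **Pin:** I gripped it by the knob, drew it about 50 mm straight out while the lid was still seated, and laid it along the bin's y. In the last pictures the knob is at about (0.448, -0.220) and the tip at about (0.441, -0.147). Both are well inside the bin, which is centred at about (0.445, -0.190).
- **Lid:** I lifted it straight up by the handle and lowered it until the deck took its weight (wrist force went from -6.8 N to about 0 N). Only then did I open the jaws. Its measured centre is (0.626, -0.186) with yaw 0.010 rad. The pallet measured (0.628, -0.187) with yaw 0.007 rad, so the lid is about 2 mm from centre.
- **Surroundings:** In the final top and side views the loose objects look to be where they started, and both the oiler and the can are upright; I did not measure them again. The gripper was clear of everything.

**Disagreements:**
- The top and side cameras differed by 3–4 mm in y for the crate and the pallet, within the margins I had.
- The knob read 18 mm between the fingers rather than 20 mm, but it did not slip.
- There was a -2.9 N sideways force near the end of the pull, so I drew a further 7 mm before lifting.

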